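# Take the filter insert out of the suction filter box

## Robot

A 6-joint arm with a two-finger parallel gripper is mounted at the origin on a cart in front of the work surface, level with it; the furniture and walls round the work are solid. World frame = base frame: x ahead of the robot, y to its left, z up, the work surface at z = 0. Lengths are in mm, angles in rad, forces in N, time in s.
With the tool pointing down it reaches from about 350 to 975 mm from the base axis. Payload 7.1 kg.
Tool frame: the origin (TCP) lies midway between the tips of the shut fingers; the grasp point (between the pads) lies 19 mm behind it (ctrl.grip_depth is the distance from the TCP to the grasp point, in mm); z points along the fingers, y is the line along which they close (so a half turn about z gives the same grasp; the last joint's range is limited). The gripper opens to 88 mm and grips with 3 to 60 N. Pads are 20 mm wide; open, the fingers measure 115 mm over their backs; the gripper's body (75 mm by 178 mm) begins 61 mm behind the grasp point.
Start: joints at [1.308, 0.423, 1.63, -0, 1.089, -0.019], TCP at [150.839, 606.508, 222.675] pointing down, gripper open.
Joint ranges: [-3, 3], [-0.9, 2.11], [0.09, 2.58], [-1.31, 4.45], [0.11, 2.69], [-2.54, 2.54]. Speed limits (rad/s): [2.39, 2.39, 3.01, 3.14, 3.14, 3.14].

## Interface

Orientations are given as a rotation vector (axis times angle).
In Python, from workcell import ctrl, cams gives the robot as it stands.
- The arm moves only by the tool move_arm, never from a script. Its argument "steps" is a list of rows, each a list of 3 entries, a list of its own where there are three numbers: the shift along the tool's x, y, z in units of 25 mm (1.0 is 25 mm), then the turn about the tool's z in units of 5 degrees (1.0 is 5 degrees), then the closure, from 0 (fully open) to 1 (shut). A call has 1 to 20 rows; each row shifts and turns the commanded pose from where the row before left it, along the tool's axes as they then stand; what a row does not reach is not made up. A row lasts 1/12 s, in which the tool goes at most 41.7 mm and 7.16 degrees, less where a joint would pass 70% of its speed; a pose out of reach is approached as far as the arm can. A call is refused whole if a number of a shift passes 1 or a number of a turn 1, either way. A call with a gripper value outside its range is refused whole. The fingers move at their own pace and stop on an object; the grip force is fixed at half the most. Time passes only in rows, so rows that do not move let the fingers close. It gives the time, the measured TCP pose, the force, the opening and the grip force at its end, in the units of the state.
- ctrl.get_obs(): the state, without advancing time (a new reading comes with each control period).
- cams.get_image(name): name is "scene" or "top" or "wrist"; returns a dict with "image" (480x640x3 uint8, red, green, blue), "camera_matrix" (3x3 intrinsics, pixels), "xyz" and "rotation" of the camera in the world; the wrist camera has in their place "mount" (4x4, takes a point from camera to tool coordinates, whose origin is the TCP and whose axes are the flange's). Camera axes: x right, y down, z forward; pixel columns grow to the right and rows downward; lengths in mm; the calibration is good to about 2 mm. A picture is of the moment at which its call begins: read the wrist's pose just before it. There is no depth.
- ctrl.close_job(): hands the job in; it is judged then, once.
Trained networks look in the newest picture that a camera, given by its name, has taken for a name from the list of things; names that differ only in an ending like _2 or _b are one class to them, and where a whole thing is asked for, a point or a joint stands for the part that bears it (a point fixed in the world has none). Each returns a list of dicts, best first, with "p" (0 to 1); they miss things now and then, are a little off and sometimes report something else, mostly with a low value. They report only what shows in the picture. A call takes as long as a camera call.
- cams.boxes_of(camera, thing): "rect" ([centre column, centre row, width, height] in pixels, round what is visible of it).
- cams.cut_out(camera, thing): "pixels" (480x640 bool, what is visible of it) and "rect" ([centre column, centre row, width, height] in pixels, round what is visible of it).
The state is a dict: "t": time; "qpos": joint angles; "qvel": joint speeds; "joint_torque": joint torques, N m; "ee_pos": TCP position; "orientation": TCP orientation; "ft_force": force on the tool from outside, world axes, zero at the start; "moment": the same for the moment, N m; "width": finger opening in mm; "grasp_force": force on a finger pad.
Only numpy, scipy, OpenCV 4.12 (cv2) and the standard library are available. Lean on these libraries where they do the work, as an engineer would, in place of code of your own. Each camera call takes 0.05 s, during which the arm holds its last target. There are 200 camera calls.

## Task

Vent the suction filter box by pressing the pedal on its front right down to its stop and letting it spring back; then swing the box's cover flap up until it stands open, upright or beyond, and draw out the filter insert, the one with the wide flat grip, leaving the blanking insert with the round knob seated in its slot and the flap open. Finish while holding the filter insert upright and still over the middle of the steel tray, about 15 cm above it: do not put it down or let go. Leave the tape roll, the dappen dish and the plastic syringe where they are.

Things in the scene. Friction and masses are not known exactly. Their poses are not given: they have to be found in the camera images.
- filter_box: fixed white box 170x170x101 mm, anywhere and turned each time; origin under its centre, -x front (pedal), +y left (hinge), z up. Under the flap: well 146x146 mm, dark steel deck 70 mm above the worktop, 31 mm below the rim. Two slots 59 (x) x 10 (y) mm, 48 deep, at x = -36 and +36, both y = -10 mm; one holds the filter insert, one the blanking insert, either way round. Hose stubs at the back
- pedal (a joint): spring pedal on the box's front: level steel plate with rubber tread, 60 mm wide, reaching 70 mm out from its hinge (along the box's y, 91 mm in front of its centre, 56 mm up). 0 = up, grows as pressed, 0.30 rad = on its stop. About 1 to 2 N on the tread starts it, about 8 N brings it to the stop; springs back by itself
- pedal_press (a point): middle of the pedal's tread, on its upper face, where to press; 141 mm in front of the box's centre and 61 mm up when the pedal is up. It sinks about 15 mm to the stop
- flap (a joint): the box's white cover flap, 172x170 mm, 6 mm thick, hides the inserts. 0 = shut flat, grows as the free (-y) edge swings up and over to +y, 1.57 = upright, 1.9 rad = stop. May start ajar (up to 0.12 rad). The hinge is stiff: it stays at any angle; about 3 to 4 N at the grip bar moves it
- flap_bar (a point): middle of the flap's grip bar: round steel, 10 mm thick, along the box's x, 80 mm free between its two posts; its axis is 38 mm above the flap's top face, 160 mm from the hinge line, 10 mm in from the flap's free edge. Moves with the flap; the bar can turn between the fingers. Shut: 146 mm above the worktop, 20 mm in front of the box's centre, 75 mm to its right (-y)
- flap_hinge (a point): point on the flap's hinge line, which runs along the box's x; on the box's left edge (y = +85 mm), 101 mm above the worktop
- filter_insert: white framed plate with pleated paper filter, 56 mm along its x, 6 along its y, 50 high, with a flat white grip on top: 36 mm along x, 8 along y, 24 high; in all 74 mm high, 60 g. Origin at the centre of its lower edge, z up. Loose in its slot, lower edge 22 mm above the worktop, axes along the box's; the grip stands 2 to 26 mm above the deck
- filter_grip (a point): centre of the filter insert's flat grip, 62 mm above its lower edge
- blank_insert: blanking insert: white solid plate of the same size as the filter insert's plate, with a round knob on top, 13 mm across and 20 mm high, in place of the flat grip. Origin at the centre of its lower edge; to be left in its slot
- steel_tray: loose stainless instrument tray, 287 mm along its x, 196 mm along its y, rim 18 mm high, floor 2 mm thick; origin at the centre of its underside. It lies to the right of the box with its long side across, and a mouth mirror and a pair of tweezers lie in it
- indicator_tape: roll of tape lying flat, 69 mm across, 20 mm high; a bystander. Origin at the centre of its underside
- dappen_dish: small dappen dish, 37 mm across, 26 mm high; a bystander. Origin at the centre of its underside
- syringe: small plastic syringe lying flat, 96 x 21 x 17 mm; a bystander. Origin at the centre of its underside

How it is judged:
By the outcome, as a careful person would: the job done as asked, in the order asked, and still so for the second after the job is handed in, while the arm keeps its last pose, push and grip.
It also fails if it takes over 67 s, if anything falls off the work surface, if the arm or the gripper's body presses on something with over 40 N, if the wrist force passes 120 N, or if a joint passes its speed limit or range.

## Working session

There is one attempt and no reset: what is moved stays moved. The work goes in short steps, Python scripts to look and compute and a tool call to move; the robot and the scene stay as the last step left them, time stands still between calls to the robot, and variables do not carry over. Pictures are saved under pics/ and viewed, at most 10 in all, crops included, and the job is handed in when it is done.

Besides the shell and the picture viewer there is one more tool, called by a JSON object that holds its "fn" and its "kwargs", one argument or row to a line. move_arm: Moves the arm, as the interface text tells. Its arguments: {"type":"object","properties":{"steps":{"type":"array"}},"required":["steps"]}

```bash
mkdir -p pics; ls; cat > h.py <<'E'
import numpy as np, cv2
from scipy.spatial.transform import Rotation as R
from workcell import ctrl, cams
def campose(n,im,obs):
    if n!='wrist': 
        return np.array(im['rotation']).reshape(3,3),np.array(im['xyz'])
    T=np.eye(4);T[:3,:3]=R.from_rotvec(obs['orientation']).as_matrix();T[:3,3]=obs['ee_pos']
    M=T@np.array(im['mount']);return M[:3,:3],M[:3,3]
def shot(n,save=None):
    o=ctrl.get_obs();im=cams.get_image(n)
    if save: cv2.imwrite('pics/'+save,im['image'][:,:,::-1])
    r,t=campose(n,im,o);return dict(K=np.array(im['camera_matrix']),R=r,t=t,im=im['image'])
def onplane(c,px,z):
    d=c['R']@np.linalg.inv(c['K'])@np.array([px[0],px[1],1.]);return c['t']+d*(z-c['t'][2])/d[2]
def proj(c,P):
    p=(np.atleast_2d(P)-c['t'])@c['R'];p=p@c['K'].T;return p[:,:2]/p[:,2:]
E
python3 - <<'E'
from h import *
for n in ['scene','top']:
    c=shot(n,n+'0.png'); print(n,c['t'],c['R'][:,2])
    for th in ['filter_box','pedal','flap','flap_bar','steel_tray','indicator_tape','dappen_dish','syringe']:
        for d in cams.boxes_of(n,th)[:2]:
            print(th,round(d['p'],2),np.round(d['rect']),onplane(c,d['rect'][:2],{'flap':104,'flap_bar':146,'pedal':61}.get(th,5)).round())
o=ctrl.get_obs();print(o)
E
```

```text
picsTraceback (most recent call last):
  File "<stdin>", line 3, in <module>
  File "h.py", line 12, in shot
    r,t=campose(n,im,o);return dict(K=np.array(im['camera_matrix']),R=r,t=t,im=im['image'])
        ~~~~~~~^^^^^^^^
  File "h.py", line 6, in campose
    return np.array(im['rotation']).reshape(3,3),np.array(im['xyz'])
           ~~~~~~~~~~~~~~~~~~~~~~~~~~~~~~~~^^^^^
ValueError: cannot reshape array of size 3 into shape (3,3)
```

```bash
ls pics
```

```text
scene0.png
```

View pics/scene0.png

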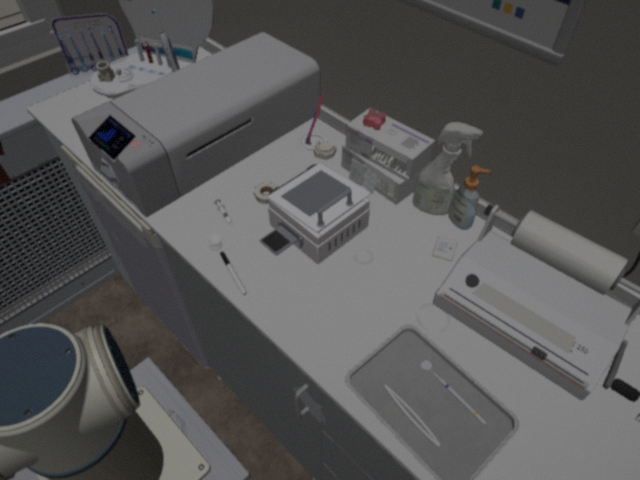

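The scene shows the box at about (320,210). The pedal faces lower-left at (280,240), the bar is on the right edge at (335,205), and the tray is at (432,405). The camera rotation comes as a rotation vector, so I'll fix the helper.

```bash
sed -i "s/np.array(im\['rotation'\]).reshape(3,3)/R.from_rotvec(im['rotation']).as_matrix()/" h.py
python3 - <<'E'
from h import *
np.set_printoptions(suppress=True)
for n in ['scene','top','wrist']:
    c=shot(n,n+'1.png'); print(n,c['t'].round(),c['R'][:,2].round(2))
    for th in ['filter_box','pedal','pedal_press','flap','flap_bar','steel_tray','indicator_tape','dappen_dish','syringe']:
        for d in cams.boxes_of(n,th)[:2]:
            print(th,round(d['p'],2),np.round(d['rect']),onplane(c,d['rect'][:2],{'flap':104,'flap_bar':146,'pedal':61,'pedal_press':61}.get(th,5)).round())
o=ctrl.get_obs();print(o)
E
```

```text
scene [  65. -420.  917.] [ 0.47  0.44 -0.77]
filter_box 0.62 [280. 237.  38.  33.] [548. 199.   5.]
filter_box 0.59 [316. 213. 110.  96.] [667. 192.   5.]
pedal 0.88 [280. 237.  36.  39.] [520. 162.  61.]
pedal_press 0.66 [280. 238.  38.  31.] [517. 159.  61.]
pedal_press 0.26 [214. 242.  14.  18.] [405. 255.  61.]
flap 0.57 [317. 198. 104.  66.] [637. 160. 104.]
flap_bar 0.85 [320. 197.  98.  68.] [615. 126. 146.]
steel_tray 0.76 [433. 402. 170. 157.] [ 476. -315.    5.]
indicator_tape 0.58 [266. 192.  21.  22.] [629. 340.   5.]
dappen_dish 0.72 [215. 243.  14.  16.] [425. 295.   5.]
syringe 0.67 [223. 213.  19.  26.] [502. 360.   5.]
top [ 402.    2. 1101.] [ 0.16  0.02 -0.99]
filter_box 0.74 [255. 212.  85. 122.] [628. 179.   5.]
pedal 0.66 [258. 254.  32.  37.] [520. 159.  61.]
pedal_press 0.75 [255. 254.  29.  32.] [519. 167.  61.]
pedal_press 0.42 [256. 198.  84.  78.] [650. 169.  61.]
flap_bar 0.64 [256. 198.  82.  72.] [630. 155. 146.]
steel_tray 0.62 [460. 280. 125.  89.] [ 467. -312.    5.]
indicator_tape 0.66 [189. 212.  26.  26.] [626. 340.   5.]
dappen_dish 0.74 [202. 298.  14.  13.] [420. 297.   5.]
dappen_dish 0.15 [460. 279. 126.  94.] [ 471. -312.    5.]
syringe 0.67 [178. 260.  37.  13.] [508. 361.   5.]
wrist [ 74. 625. 385.] [ 0.28 -0.07 -0.96]
{'t': 1.55, 'qpos': array([ 1.30801317,  0.42311483,  1.62991224,  0.00000064,  1.08859007,
       -0.01898473]), 'qvel': array([-0.00119947,  0.0004998 ,  0.00010548,  0.00021849, -0.00039825,
        0.00006755]), 'joint_torque': array([  0.0023489 , -54.45598483, -27.40498245,   0.06442385,
         0.0165573 ,  -0.00001251]), 'ee_pos': array([150.82897255, 606.50500892, 222.66097396]), 'orientation': array([-0.38200993, -3.1182764 ,  0.00003796]), 'ft_force': array([ 0.14502288,  0.66153939, -0.63010346]), 'moment': array([-0.00461579, -0.01795696, -0.02427847]), 'grasp_force': 0.0, 'width': 87.62877785284621}
```

View pics/top1.png

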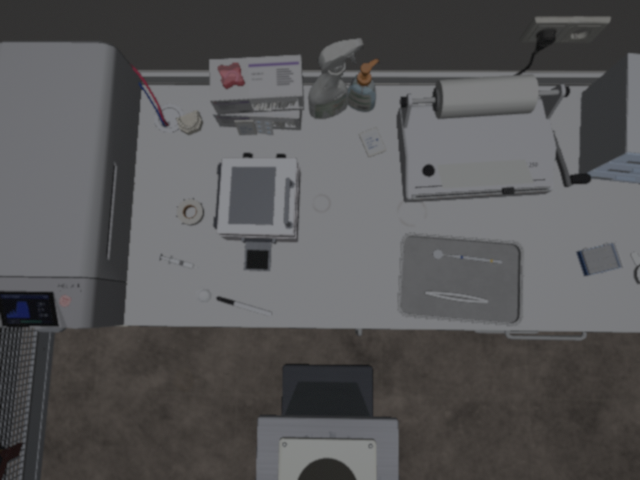

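View pics/wrist1.png

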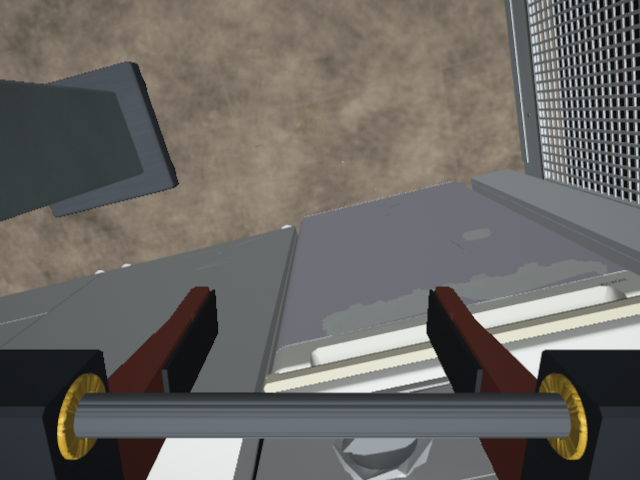

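The top view shows the box squared to the world: bar on its right at (290,195), pedal at (258,255), tray at (460,280). The wrist view is off the table. I'll move the wrist camera over the box.

{"fn": "move_arm", "kwargs": {
  "steps": [
    [[0, 0, -0.8], -0.93, 0],
    [[0, 0, -0.8], -0.93, 0],
    [[0, 0, -0.8], -0.94, 0],
    [[0, -1, -0.5], 0, 0],
    [[0, -1, -0.5], 0, 0],
    [[0, -1, -0.5], 0, 0],
    [[-1, -1, -0.3], 0, 0],
    [[-1, -1, 0], 0, 0],
    [[-1, -1, 0], 0, 0],
    [[-1, -1, 0], 0, 0],
    [[-1, -1, 0], 0, 0],
    [[-1, -1, 0], 0, 0],
    [[-1, -1, 0], 0, 0],
    [[-1, -1, 0], 0, 0],
    [[-1, -1, 0], 0, 0],
    [[-1, -1, 0], 0, 0],
    [[-1, -1, 0], 0, 0],
    [[-1, -1, 0], 0, 0],
    [[-1, -1, 0], 0, 0],
    [[-1, -0.6, 0], 0, 0.5]
  ]
}}

```text
t: 3.22
ee_pos: [502.0, 189.3, 327.9]
orientation: [0.001, 3.141, -0.001]
ft_force: [-0.0, 0.1, 0.4]
width: 83.9
grasp_force: 0.0
```

```bash
python3 - <<'E'
from h import *
np.set_printoptions(suppress=True)
print(ctrl.get_obs()['ee_pos'])
c=shot('wrist','wrist2.png');np.savez('w2.npz',**c);print(c['t'].round(),c['R'][:,2].round(2))
for th in ['filter_box','pedal','pedal_press','flap','flap_bar','flap_hinge']:
  for d in cams.boxes_of('wrist',th)[:2]:
    print(th,round(d['p'],2),np.round(d['rect']),onplane(c,d['rect'][:2],{'flap':104,'flap_bar':146,'pedal':61,'pedal_press':61}.get(th,5)).round())
E
```

```text
[502.01625528 189.30816642 327.87678998]
[423. 189. 491.] [ 0.29  0.   -0.96]
filter_box 0.76 [299. 283. 194. 222.] [623. 161.   5.]
pedal 0.82 [296. 206.  62.  74.] [515. 164.  61.]
pedal_press 0.24 [296. 205.  63.  70.] [514. 164.  61.]
flap 0.65 [295. 326. 183. 133.] [629. 163. 104.]
flap_bar 0.77 [294. 326. 186. 136.] [607. 165. 146.]
flap_bar 0.75 [474. 187.  84.  25.] [481. 314. 146.]
flap_hinge 0.88 [294. 324. 186. 139.] [679. 155.   5.]
```

View pics/wrist2.png

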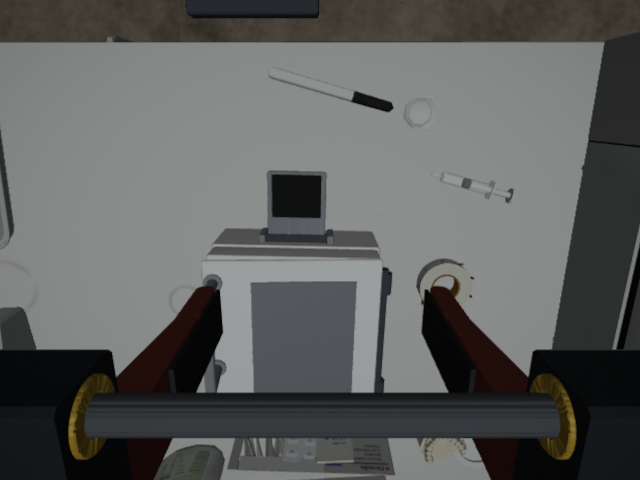

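The wrist view, with +x downwards, shows the box front edge at row ~262 (columns 204–382) and the pedal tread at (296,195). I'll zoom in on both views to get a pose.

```bash
python3 - <<'E'
import cv2,numpy as np
a=cv2.imread('pics/wrist2.png')[160:300,190:400];b=cv2.imread('pics/top1.png')[145:280,205:310]
a=cv2.resize(a,None,fx=2.1,fy=2.1,interpolation=2) # 441x294
b=cv2.resize(b,None,fx=4.2,fy=4.2,interpolation=2)
o=np.zeros((567,441+346+10,3),np.uint8);o[:a.shape[0],:min(441,a.shape[1])]=a[:,:441];b=b[:567,:346*2]
b=cv2.resize(b,None,fx=.78,fy=.78);o[:b.shape[0],451:451+b.shape[1]]=b[:,:346]
o=o*1.5;cv2.imwrite('pics/z.png',o.clip(0,255));print(b.shape)
E
```

```text
(442, 344, 3)[ WARN:0@0.060] global loadsave.cpp:1063 imwrite_ Unsupported depth image for selected encoder is fallbacked to CV_8U.
```

View pics/z.png

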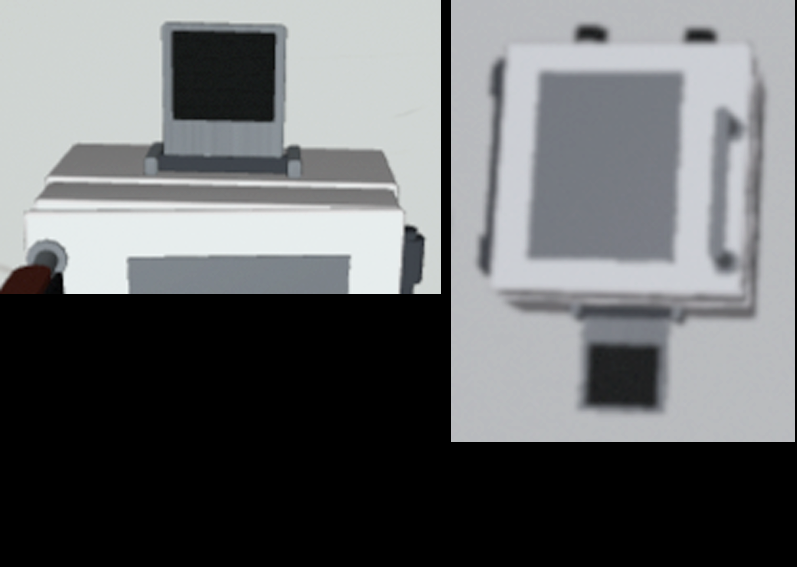

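```bash
cat > fit.py <<'E'
from h import *
from scipy.optimize import least_squares
np.set_printoptions(suppress=True,precision=3)
w=dict(np.load('w2.npz'));T=shot('top')
def fl(x,d,h,th): # d from hinge toward free edge
    return np.array([x,85-d*np.cos(th)+h*np.sin(th),101+d*np.sin(th)+h*np.cos(th)])
def model(p):
    x,y,a,th=p;Rz=R.from_euler('z',a).as_matrix()
    t=np.array([x,y,0]);f=lambda q:Rz@q+t
    ped=[f(np.array([-161,-30,59.])),f(np.array([-161,30,59.]))]
    W=[ped[0],ped[1],f(fl(-86,170,6,th)),f(fl(-86,0,6,th))]
    P=[f(fl(86,0,6,th)),f(fl(86,170,6,th)),f(fl(-86,0,6,th)),f(fl(-86,170,6,th)),ped[1],ped[0],f(fl(-20,160,44,th))]
    return np.array(W),np.array(P)
mw=np.array([[267.6,171.4],[325.7,172.4],[202.9,260.5],[381.9,259.5]])
mt=np.array([[222.1,158.7],[296,158.1],[217.2,234.1],[294.1,236],[244.4,269.8],[269.7,270.2],[287,201.8]])
def res(p):
    W,P=model(p);return np.r_[(proj(w,W)-mw).ravel(),(proj(T,P)-mt).ravel()]
s=least_squares(res,[660,165,0,.03],loss='soft_l1');print(s.x,np.degrees(s.x[2]));print(res(s.x).reshape(-1,2))
x,y,a,th=s.x;Rz=R.from_euler('z',a).as_matrix();t=np.array([x,y,0])
print('press',Rz@[-141,0,61]+t,'bar',Rz@fl(-20,160,44,th)+t,'box',x,y)
np.save('box.npy',s.x)
E
python3 fit.py
```

```text
[641.747 160.212  -0.02    0.046] -1.1292236085714493
[[-1.878  0.221]
 [-0.356  0.365]
 [-1.767 -1.064]
 [ 0.304  0.376]
 [-1.47  -0.546]
 [-0.25   0.806]
 [-1.629 -0.465]
 [-1.46  -0.707]
 [-1.737  0.514]
 [-0.647  0.916]
 [ 0.047 -0.303]]
press [500.775 162.99   61.   ] bar [620.316  87.825 152.348] box 641.7471608116152 160.2116903027359
```

The fit residuals are small and the sizes agree. The press point is at (501,163) and the yaw is -1.1°. Going to press now.

{"fn": "move_arm", "kwargs": {
  "steps": [
    [[0, -0.55, 1], 0.2, 1],
    [[0, -0.5, 1], 0, 1],
    [[0, 0, 1], 0, 1],
    [[0, 0, 1], 0, 1],
    [[0, 0, 1], 0, 1],
    [[0, 0, 1], 0, 1],
    [[0, 0, 1], 0, 1],
    [[0, 0, 1], 0, 1],
    [[0, 0, 0.9], 0, 1],
    [[0, 0, 0.6], 0, 1],
    [[0, 0, 0.4], 0, 1],
    [[0, 0, 0.3], 0, 1],
    [[0, 0, 0.2], 0, 1],
    [[0, 0, 0], 0, 1]
  ]
}}

```text
t: 4.78
ee_pos: [500.6, 165.7, 67.4]
orientation: [-0.026, -3.141, 0.0]
ft_force: [-0.6, 0.3, -0.3]
width: 0.8
grasp_force: 0.0
```

{"fn": "move_arm", "kwargs": {
  "steps": [
    [[0, 0, 0.2], 0, 1],
    [[0, 0, 0.2], 0, 1],
    [[0, 0, 0.2], 0, 1],
    [[0, 0, 0.2], 0, 1],
    [[0, 0, 0], 0, 1],
    [[0, 0, 0], 0, 1]
  ]
}}

```text
t: 5.28
ee_pos: [502.1, 165.9, 49.5]
orientation: [0.027, 3.139, 0.001]
ft_force: [-3.5, -0.2, 18.0]
width: 0.3
grasp_force: 9.4
```

{"fn": "move_arm", "kwargs": {
  "steps": [
    [[0, 0, 0.06], 0, 1],
    [[0, 0, 0], 0, 1],
    [[0, 0, 0], 0, 1],
    [[0, 0, 0], 0, 1]
  ]
}}

```text
t: 5.62
ee_pos: [502.2, 165.9, 49.0]
orientation: [0.027, 3.138, 0.002]
ft_force: [-7.3, -1.1, 29.9]
width: 0.4
grasp_force: 15.5
```

Force climbs steeply with almost no travel, so the pedal is on its stop. I'll release it and head for the bar.

{"fn": "move_arm", "kwargs": {
  "steps": [
    [[0, 0, -0.4], 0, 1],
    [[0, 0, -0.8], 0, 1],
    [[0, 0, -1], 0, 0.4],
    [[0, 0, -1], 0, 0.4],
    [[0, 0, -1], 0, 0.4],
    [[0, 0, -1], 0, 0.4],
    [[0, 0, -1], 0, 0.4],
    [[-0.8, -0.6, -0.5], 0, 0.4],
    [[-0.9, -0.6, 0], 0, 0.4],
    [[-0.9, -0.6, 0], 0, 0.4],
    [[-0.9, -0.6, 0], 0, 0.4],
    [[0, 0, 0], 0, 0.4]
  ]
}}

```text
t: 6.62
ee_pos: [591.1, 101.7, 214.3]
orientation: [0.03, 3.137, -0.0]
ft_force: [0.2, 0.4, -0.7]
width: 52.9
grasp_force: 0.0
```

```bash
python3 - <<'E'
from h import *
np.set_printoptions(suppress=True,precision=2)
o=ctrl.get_obs();print(o['ee_pos'],o['ft_force'],o['width'])
c=shot('wrist','wrist3.png');np.savez('w3.npz',**c)
x,y,a,th=np.load('box.npy');Rz=R.from_euler('z',a).as_matrix();t=np.array([x,y,0])
s=shot('scene','scene3.png')
im=c['im'][:,:,::-1].copy()
for X in (-60,-20,20):
    q=Rz@np.array([X,-75-.046*45,146+.046*160])+t;p=proj(c,q)[0];print(p);cv2.circle(im,tuple(int(v) for v in p),4,(0,0,255),1)
s=cv2.resize(s['im'][130:280,240:400,::-1],None,fx=2,fy=2)
im[0:300,0:320]=np.where(np.ones((300,320,1),bool),s,0)
cv2.imwrite('pics/w3.png',im)
E
```

```text
[591.13 101.69 214.28] [ 0.2   0.38 -0.75] 52.85945732599416
[289.36 242.78]
[290.85 309.22]
[292.21 369.6 ]
```

View pics/w3.png

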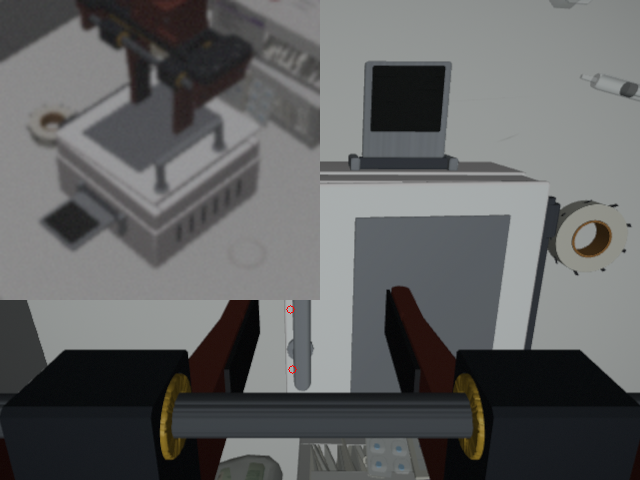

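The bar shows at column ~302, about 5 mm to +y of the prediction, so y≈93. The inset shows the pedal back up. Descending onto the bar.

{"fn": "move_arm", "kwargs": {
  "steps": [
    [[-0.6, -0.2, 0.3], 0, 0.4],
    [[-0.6, -0.15, 0.6], 0, 0.4],
    [[0, 0, 0.8], 0, 0.4],
    [[0, 0, 0.8], 0, 0.4],
    [[0, 0, 0.5], 0, 0.4],
    [[0, 0, 0.35], 0, 0.4],
    [[0, 0, 0], 0, 0.4],
    [[0, 0, 0], 0, 0.8],
    [[0, 0, 0], 0, 0.95],
    [[0, 0, 0], 0, 0.95],
    [[0, 0, 0], 0, 0.95],
    [[0, 0, 0], 0, 0.95],
    [[0, 0, 0], 0, 0.95]
  ]
}}

```text
t: 7.8
ee_pos: [617.4, 93.3, 130.5]
orientation: [0.025, 3.141, -0.004]
ft_force: [0.4, -21.3, 5.0]
width: 16.5
grasp_force: 10.5
```

Only the -y finger touches the bar, so the bar axis is near y=90. I'll shift about 3 mm to centre on it.

{"fn": "move_arm", "kwargs": {
  "steps": [
    [[0, -0.12, 0], 0, 0.9],
    [[0, 0, 0], 0, 1],
    [[0, 0, 0], 0, 1],
    [[0, 0, 0], 0, 1]
  ]
}}

```text
t: 8.13
ee_pos: [617.4, 89.8, 130.5]
orientation: [0.027, 3.141, -0.004]
ft_force: [-0.4, -8.5, 3.2]
width: 9.1
grasp_force: 30.0
```

```bash
python3 - <<'E'
import numpy as np
t=np.arange(.05,1.86,.1);y=-160*np.cos(t)+45*np.sin(t);z=45*np.cos(t)+160*np.sin(t)
for a,b,c in zip(t[1:],np.diff(y)/25,-np.diff(z)/25):print(round(a,2),round(b,2),round(c,2))
E
```

```text
0.15 0.24 -0.62
0.25 0.3 -0.59
0.35 0.36 -0.56
0.45 0.41 -0.52
0.55 0.46 -0.48
0.65 0.51 -0.43
0.75 0.55 -0.37
0.85 0.58 -0.32
0.95 0.61 -0.26
1.05 0.64 -0.19
1.15 0.65 -0.13
1.25 0.66 -0.06
1.35 0.66 0.0
1.45 0.66 0.07
1.55 0.65 0.13
1.65 0.63 0.2
1.75 0.61 0.26
1.85 0.58 0.32
```

{"fn": "move_arm", "kwargs": {
  "steps": [
    [[0, 0.23, -0.62], 0, 1],
    [[0, 0.3, -0.59], 0, 1],
    [[0, 0.36, -0.56], 0, 1],
    [[0, 0, 0], 0, 1]
  ]
}}

```text
t: 8.47
ee_pos: [618.0, 114.8, 176.4]
orientation: [0.026, 3.14, 0.001]
ft_force: [-1.8, -2.9, 3.2]
width: 8.7
grasp_force: 30.0
```

{"fn": "move_arm", "kwargs": {
  "steps": [
    [[0, 0.41, -0.52], 0, 1],
    [[0, 0.46, -0.48], 0, 1],
    [[0, 0.51, -0.43], 0, 1],
    [[0, 0.55, -0.37], 0, 1],
    [[0, 0.58, -0.32], 0, 1],
    [[0, 0, 0], 0, 1]
  ]
}}

```text
t: 8.97
ee_pos: [619.4, 179.8, 228.7]
orientation: [0.024, 3.139, 0.003]
ft_force: [3.7, 0.1, 1.6]
width: 8.9
grasp_force: 30.0
```

{"fn": "move_arm", "kwargs": {
  "steps": [
    [[0, 0.61, -0.26], 0, 1],
    [[0, 0.64, -0.19], 0, 1],
    [[0, 0.65, -0.13], 0, 1],
    [[0, 0.66, -0.06], 0, 1],
    [[0, 0.66, 0], 0, 1],
    [[0, 0.66, 0.07], 0, 1],
    [[0, 0, 0], 0, 1]
  ]
}}

```text
t: 9.55
ee_pos: [621.5, 276.3, 241.9]
orientation: [0.024, 3.138, 0.002]
ft_force: [6.1, 1.1, 1.1]
width: 9.0
grasp_force: 30.0
```

{"fn": "move_arm", "kwargs": {
  "steps": [
    [[0, 0.65, 0.13], 0, 1],
    [[0, 0.63, 0.2], 0, 1],
    [[0, 0.61, 0.26], 0, 1],
    [[0, 0.25, 0.12], 0, 1],
    [[0, 0, 0], 0, 1]
  ]
}}

```text
t: 9.97
ee_pos: [622.4, 328.6, 223.5]
orientation: [0.025, 3.138, 0.0]
ft_force: [9.1, 0.6, -1.7]
width: 8.6
grasp_force: 30.0
```

```bash
python3 - <<'E'
from h import *
s=shot('scene','s4.png');t=shot('top')
a=cv2.resize(s['im'][110:290,220:420,::-1],None,fx=2,fy=2);b=cv2.resize(t['im'][130:290,190:350,::-1],None,fx=2.25,fy=2.25)
cv2.imwrite('pics/v4.png',np.hstack([a,b]))
E
```

```text
(no output)
```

View pics/v4.png

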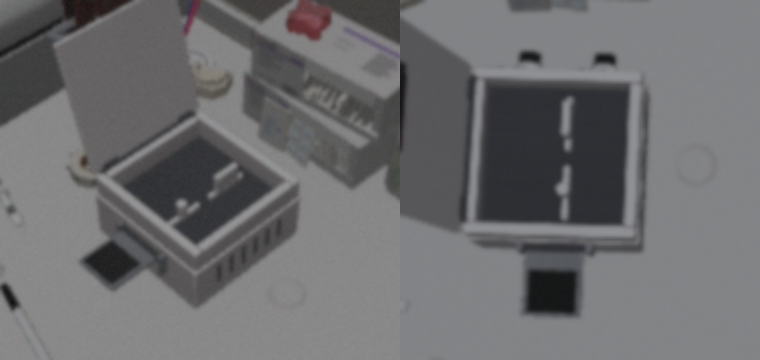

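The flap stands past upright. The wide flat grip is in the back slot (+36), and the round-knob insert is in the front slot. I'll release the bar, rise clear and go over the filter grip.

{"fn": "move_arm", "kwargs": {
  "steps": [
    [[0, 0, 0], 0, 0.72],
    [[0, 0, 0], 0, 0.72],
    [[0, 0, 0], 0, 0.72],
    [[0, 0, -0.4], 0, 0.72],
    [[0, 0, -0.8], 0, 0.72],
    [[0, 0, -1], 0, 0.72],
    [[0, 0, -1], 0, 0.72],
    [[0, 0, -0.6], 0, 0.72],
    [[-0.2, -0.9, 0], 0, 0.72],
    [[-0.3, -0.9, 0], 0, 0.72],
    [[-0.3, -0.9, 0], 0, 0.72],
    [[-0.3, -0.9, 0], 0, 0.72],
    [[-0.3, -0.9, 0], 0, 0.4],
    [[-0.3, -0.9, 0], 0, 0.4],
    [[-0.3, -0.9, 0], 0, 0.4],
    [[-0.2, -0.9, 0], 0, 0.4],
    [[0, 0, 0.5], 0, 0.4],
    [[0, 0, 0], 0, 0.4]
  ]
}}

```text
t: 11.57
ee_pos: [672.2, 145.1, 304.7]
orientation: [-0.03, -3.139, 0.0]
ft_force: [-0.1, 0.8, -0.8]
width: 52.7
grasp_force: 0.0
```

```bash
cat > g.py <<'E'
from h import *
np.set_printoptions(suppress=True,precision=1)
o=ctrl.get_obs();print(o['ee_pos'],o['ft_force'],o['width'])
for n in ['wrist','top','scene']:
    c=shot(n)
    for th,z in (('filter_grip',84),('filter_insert',84),('blank_insert',82)):
        for d in cams.boxes_of(n,th)[:2]: print(n,th,round(d['p'],2),np.round(d['rect']),onplane(c,d['rect'][:2],z)[:2])
    if n=='wrist':
        im=c['im'][:,:,::-1].copy()
        x,y,a,th=np.load('box.npy');Rz=R.from_euler('z',a).as_matrix();t=np.array([x,y,0])
        for q in [(36+18,-10,96),(36-18,-10,96),(-73,73,101),(-73,-73,101)]:
            p=proj(c,Rz@np.array(q)+t)[0];print(q,p);cv2.circle(im,tuple(int(v) for v in p),4,(0,0,255),1)
        cv2.imwrite('pics/v5.png',im);np.savez('w5.npz',**c)
E
python3 g.py
```

```text
[672.2 145.1 304.7] [-0.1  0.8 -0.8] 52.70892751429911
wrist filter_grip 0.63 [533. 192. 212. 332.] [665.1 337.7]
wrist filter_grip 0.57 [325. 204.  13.  58.] [673.  148.1]
wrist filter_insert 0.85 [326. 204.  14.  59.] [673.2 149.1]
wrist filter_insert 0.67 [438. 182. 404. 359.] [654.5 250.5]
wrist blank_insert 0.57 [329. 125.  15.  65.] [603.3 153.4]
wrist blank_insert 0.29 [533. 192. 211. 336.] [665.7 338.7]
(54, -10, 96) [326.2 231.4]
(18, -10, 96) [326.4 191.9]
(-73, 73, 101) [429.9  81.2]
(-73, -73, 101) [248.7  81. ]
scene filter_grip 0.57 [334. 198.  15.  12.] [680.6 144.9]
scene filter_insert 0.44 [332. 200.  11.  15.] [672.5 145. ]
```

View pics/v5.png

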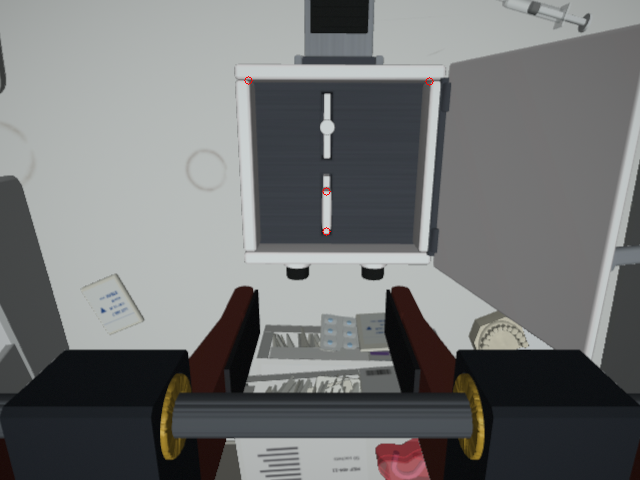

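The markers line up with the grip at (326,191–231) and with the well corners. Descending.

{"fn": "move_arm", "kwargs": {
  "steps": [
    [[-0.15, 0.16, 0.6], 0.05, 0.4],
    [[0, 0, 1], 0, 0.4],
    [[0, 0, 1], 0, 0.4],
    [[0, 0, 1], 0, 0.4],
    [[0, 0, 1], 0, 0.4],
    [[0, 0, 1], 0, 0.4],
    [[0, 0, 1], 0, 0.4],
    [[0, 0, 1], 0, 0.4],
    [[0, 0, 0.8], 0, 0.4],
    [[0, 0, 0.4], 0, 0.4],
    [[0, 0, 0.2], 0, 0.4],
    [[0, 0, 0], 0, 0.4],
    [[0, 0, 0], 0, 0.4]
  ]
}}

```text
t: 13.25
ee_pos: [677.5, 150.4, 81.8]
orientation: [0.034, 3.14, 0.0]
ft_force: [0.2, 0.2, 0.9]
width: 52.7
grasp_force: 0.0
```

{"fn": "move_arm", "kwargs": {
  "steps": [
    [[0, -0.02, 0.15], 0, 0.4],
    [[0, 0, 0.1], 0, 0.5],
    [[0, 0, 0], 0, 0.7],
    [[0, 0, 0], 0, 0.8],
    [[0, 0, 0], 0, 0.84],
    [[0, 0, 0], 0, 0.84]
  ]
}}

```text
t: 13.75
ee_pos: [677.0, 149.8, 75.3]
orientation: [0.033, 3.141, 0.0]
ft_force: [-0.2, -0.0, 0.3]
width: 22.8
grasp_force: 0.0
```

{"fn": "move_arm", "kwargs": {
  "steps": [
    [[0, 0, 0], 0, 0.88],
    [[0, 0, 0], 0, 0.9],
    [[0, 0, 0], 0, 1],
    [[0, 0, 0], 0, 1],
    [[0, 0, 0], 0, 1],
    [[0, 0, 0], 0, 1]
  ]
}}

```text
t: 14.25
ee_pos: [676.9, 149.8, 75.0]
orientation: [0.033, 3.141, 0.0]
ft_force: [-0.4, 0.8, -0.0]
width: 8.1
grasp_force: 30.0
```

{"fn": "move_arm", "kwargs": {
  "steps": [
    [[0, 0, -0.2], 0, 1],
    [[0, 0, -0.4], 0, 1],
    [[0, 0, -0.5], 0, 1],
    [[0, 0, -0.5], 0, 1],
    [[0, 0, -0.5], 0, 1],
    [[0, 0, -0.6], 0, 1],
    [[0, 0, -0.8], 0, 1],
    [[0, 0, -0.8], 0, 1],
    [[0, 0, -0.8], 0, 1],
    [[0, 0, -0.6], 0, 1],
    [[0, 0, -0.4], 0, 1],
    [[0, 0, 0], 0, 1]
  ]
}}

```text
t: 15.25
ee_pos: [678.3, 150.1, 231.3]
orientation: [0.033, 3.136, 0.002]
ft_force: [0.1, 0.7, 0.1]
width: 7.9
grasp_force: 30.0
```

```bash
python3 - <<'E'
from h import *
np.set_printoptions(suppress=True,precision=1)
print(ctrl.get_obs()['ee_pos'])
s=shot('scene');
for n in('top','scene'):
    c=shot(n)
    for d in cams.cut_out(n,'steel_tray')[:1]:
        ys,xs=np.nonzero(d['pixels']); m=d['pixels'].astype(np.uint8)
        k=max(cv2.findContours(m,0,2)[0],key=cv2.contourArea)[:,0,:]
        P=np.array([onplane(c,p,18)[:2] for p in k],np.float32);print(n,d['p'],cv2.minAreaRect(P))
cv2.imwrite('pics/v6.png',cv2.resize(s['im'][80:300,210:430,::-1],None,fx=2,fy=2))
E
```

```text
[678.3 150.1 231.3]
top 0.83 ((471.4712829589844, -307.99029541015625), (290.0677490234375, 199.63819885253906), 86.35343933105469)
scene 0.9 ((470.02490234375, -309.92108154296875), (288.78399658203125, 197.619873046875), 85.83026123046875)
```

View pics/v6.png

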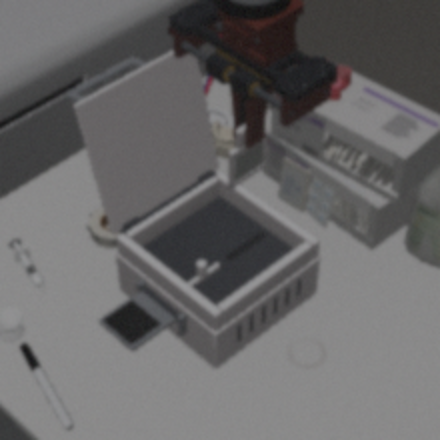

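The filter insert is held and clear of the box, the blanking insert is still seated and the flap is open. The tray centre is (470,-309), and both cameras agree on it.

{"fn": "move_arm", "kwargs": {
  "steps": [
    [[0.3, -0.3, 0], 0, 1],
    [[0.5, -0.6, 0], 0, 1],
    [[0.6, -0.9, 0], 0, 1],
    [[0.6, -1, 0], 0, 1],
    [[0.6, -1, 0], 0, 1],
    [[0.6, -1, 0], 0, 1],
    [[0.6, -1, 0], 0, 1],
    [[0.6, -1, 0], 0, 1],
    [[0.5, -1, 0], 0, 1],
    [[0.5, -1, 0], 0, 1],
    [[0.4, -1, 0], 0, 1],
    [[0.4, -1, 0], 0, 1],
    [[0.4, -1, 0], 0, 1],
    [[0.4, -1, 0], 0, 1],
    [[0.3, -1, 0], 0, 1],
    [[0.3, -1, 0], 0, 1],
    [[0.2, -1, 0.2], 0, 1],
    [[0.1, -0.9, 0.3], 0, 1],
    [[0, -0.6, 0.3], 0, 1],
    [[0, -0.3, 0.2], 0, 1]
  ]
}}

```text
t: 17.17
ee_pos: [469.0, -287.4, 201.3]
orientation: [-0.036, -3.14, -0.001]
ft_force: [-0.7, 0.8, -2.0]
width: 8.1
grasp_force: 30.0
```

{"fn": "move_arm", "kwargs": {
  "steps": [
    [[0, 0, 0], 0, 1],
    [[0, 0, 0], 0, 1],
    [[0, 0, 0], 0, 1]
  ]
}}

```text
t: 17.42
ee_pos: [470.1, -285.0, 202.3]
orientation: [-0.032, -3.141, -0.001]
ft_force: [0.4, -0.2, -0.5]
width: 7.6
grasp_force: 30.0
```

{"fn": "move_arm", "kwargs": {
  "steps": [
    [[0, -0.3, -0.05], 0, 1],
    [[0, -0.4, -0.05], 0, 1],
    [[0, -0.25, 0], 0, 1],
    [[0, 0, 0], 0, 1],
    [[0, 0, 0], 0, 1],
    [[0, 0, 0], 0, 1],
    [[0, 0, 0], 0, 1],
    [[0, 0, 0], 0, 1],
    [[0, 0, 0], 0, 1]
  ]
}}

```text
t: 18.17
ee_pos: [469.5, -309.5, 204.9]
orientation: [-0.033, -3.141, -0.0]
ft_force: [-0.6, 0.2, -0.3]
width: 7.7
grasp_force: 30.0
```

```bash
python3 - <<'E'
from h import *
s=shot('scene');w=shot('wrist');o=ctrl.get_obs();print(o['ee_pos'],o['qvel'].round(3),o['width'])
x=np.hstack([s['im'][100:480,120:560],cv2.resize(w['im'],None,fx=.55,fy=.55)[:380,:352] if 0 else np.pad(cv2.resize(w['im'],(352,264)),((0,116),(0,0),(0,0)))])
cv2.imwrite('pics/v7.png',x[:,:,::-1])
E
```

```text
[ 469.5519372  -309.56530463  204.91911625] [-0.    -0.     0.     0.001 -0.     0.001] 7.985146042804815
```

View pics/v7.png

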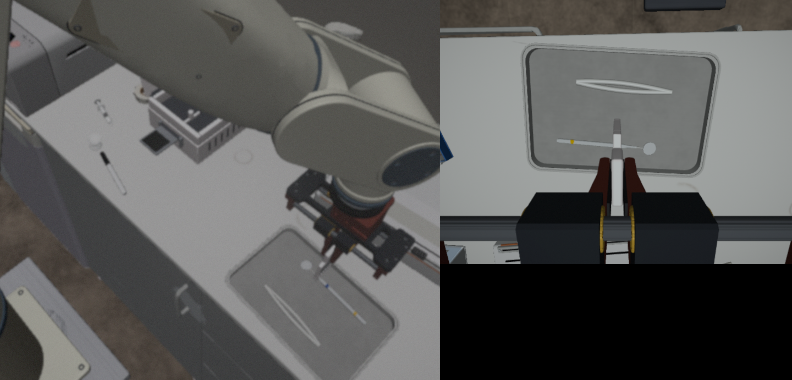

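The insert is held upright and still over the tray centre, with its lower edge at about z=152. The tape, dish and syringe are untouched. Handing in.

```bash
python3 -c "
from workcell import ctrl
print(ctrl.close_job())"
```

```text
the job is handed in; nothing more can be done
None
```

I pressed the pedal to its stop and let it spring back, opened the flap past upright, drew out the filter insert, and handed in at about 18 s with it held upright and still about 15 cm above the middle of the tray; the verdict wasn't shown, and the arm hid the flap in the last picture.

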